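# Draw the parts tray out to its stop with the pull hook

## Robot

A 6-joint arm with a two-finger parallel gripper is mounted at the origin on a cart in front of the work surface, level with it; the furniture and walls round the work are solid. World frame = base frame: x ahead of the robot, y to its left, z up, the work surface at z = 0. Lengths are in m, angles in rad, forces in N, time in s.
With the tool pointing down it reaches from about 0.35 to 0.875 m from the base axis. Payload 15.5 kg.
Tool frame: the origin (TCP) lies at the very end of the fingers, on their centre line; the grasp point (between the pads) lies 19 mm behind it (pinch_z is the distance from the TCP to the grasp point, in m); z points along the fingers, y is the line along which they close (so a half turn about z gives the same grasp; the last joint's range is limited). The gripper opens to 85 mm and grips with 20 to 120 N. Pads are 22 mm wide; open, the fingers measure 114 mm over their backs; the gripper's body (76 mm by 85 mm) begins 54 mm behind the grasp point. The pads swing forward as they close: fully open they stand 13 mm farther back than shut.
Start: joints at [-1.327, 0.494, 1.345, -0, 1.302, -0.096], TCP at [0.208, -0.589, 0.207] pointing down, gripper open.
Joint ranges: [-2.91, 2.91], [-0.82, 2.16], [0.22, 2.67], [-1.22, 4.37], [0.12, 2.79], [-3.08, 3.08]. Speed limits (rad/s): [1.89, 1.89, 2.57, 3.01, 3.01, 3.01].

## Interface

Orientations are given as a 3x3 rotation matrix whose columns are the frame's x, y, z axes.
In Python, from cell import * gives the robot as it stands.
- The arm moves only by the tool step_arm, never from a script. Its argument "rows" is a list of rows, each a list of 3 entries, a list of its own where there are three numbers: the shift along the tool's x, y, z normalised to -1 to 1, where 1 is 0.5 m, then the turn, a rotation vector about the tool's x, y, z normalised to -1 to 1, where 1 is 2 rad, then the closure in counts, from 0 (fully open) to 255 (shut). In form: [[[x, y, z], [rx, ry, rz], jaw], ...]. A call has 1 to 8 rows; each row is the pose to reach, as a shift and turn from the pose commanded when the call began, along the tool's axes at that moment; what a row does not reach only later rows make up. A row lasts 1/8 s, in which the tool goes at most 62.5 mm and 10.7 degrees, less where a joint would pass 70% of its speed; a pose out of reach is approached as far as the arm can. A call with a number of a shift or a turn outside -1 to 1 is refused whole. A call with a gripper value outside its range is refused whole. The fingers move at their own pace and stop on an object; "newtons" is the grip in N (left out, the last holds). Time passes only in rows, so rows that repeat a pose let the fingers close. It gives the time, the measured TCP pose, the force, the opening and the grip force at its end, in the units of the state.
- read_state(): the state, without advancing time (a new reading comes with each control period).
- snapshot(name): name is "scene" or "top" or "wrist"; returns the picture (384x512x3 uint8, blue, green, red); there is no depth.
- camera_params(name): a dict with "camera_matrix" (3x3 intrinsics, pixels), "eye" and "attitude" of the camera in the world; the wrist camera has in their place "T_tool_cam" (4x4, takes a point from camera to tool coordinates, whose origin is the TCP and whose axes are the flange's). Camera axes: x right, y up, looking along -z (the intrinsics and any distortion apply to the point x, -y, -z); pixel columns grow to the right and rows downward; lengths in m; the calibration is good to about 2 mm. A picture is of the moment at which its call begins: read the wrist's pose just before it. camera_params takes no time and is no camera call.
- hand_in(): hands the job in; it is judged then, once.
The state is a dict: "t": time; "joint_pos": joint angles; "joint_velocities": joint speeds; "joint_efforts": joint torques, N m; "tool_pos": TCP position; "tcp_rot": TCP orientation; "wrist_force": force on the tool from outside, world axes, zero at the start; "ft_torque": the same for the moment, N m; "width": finger opening in m; "finger_force": force on a finger pad.
Only numpy, scipy, OpenCV 4.12 (cv2) and the standard library are available. Lean on these libraries where they do the work, as an engineer would, in place of code of your own. Each camera call takes 0.05 s, during which the arm holds its last target. There are 200 camera calls.

## Task

Take the red-handled pull hook from its wooden stand, hook it through the finger hole in the orange tray of the grey cabinet, and draw the tray all the way out: past where it first stops short, on through the stiff catch to the final stop. Bear on that stop for half a second with a steady pull of about 13 N to be sure the tray is home, never going above 20 N with the hook, and keep the gripper itself off the cabinet. Then put the hook back upright and fully down in its stand, leaving the tray out and everything else where it was.

Things in the scene. Friction and masses are not known exactly. Their poses are not given: they have to be found in the camera images.
- cabinet: Grey steel parts cabinet fixed on the bench, 140 mm deep (its x), 130 wide (y), 105 high; origin at the centre of its underside; its front looks along its own -x. The orange upper tray slides out along -x; the grey lower front is fixed. Keep every push or pull of the hook on cabinet and tray under 20 N; gripper and arm must not touch them.
- finger_hole (a point): Centre of the hole in the orange tray front, on its outer face, 78 mm above the bench; moves with the tray; axes as the cabinet's (x into the tray). Hole 24 mm wide, 22 high. The front is 5 mm thick, 122 wide, 58 to 100 mm above the bench, 5 mm before the case when shut; 35 mm of free space behind it, the roof's underside at 102 mm.
- tray (a joint): How far the tray is slid out on its runners (m): 0 shut, 0.060 fully run out; it starts 0 to 12 mm out. Sliding takes about 2 to 3 N. It stays where it is left.
- catch (a joint): How far the run-out tray has then been drawn through its stiff friction catch (m): 0 to 0.008, the hard stop, where the force rises steeply. The catch takes about 6 to 8 N and stays where it is left. The tray's whole way out is the tray value plus this one.
- pull_hook: Pull hook, about 0.13 kg, 97 mm tall, upright. Origin at the bottom of the foot on the shank's axis; z up the shank, x the way the foot points. Red handle 30 x 22 mm (x, y), 51 to 97 mm up; dark flange 36 x 30 mm, 46 to 51 mm up; round 8 mm shank below. The 8 mm thick foot spans x = -4 to 22 mm, 0 to 8 mm up, and ends in an upturned tip.
- hook_tip (a point): Top of the hook's 8 mm thick upturned tip, 17 mm above the hook's origin and 18 mm ahead of it in x; 10 mm gap between shank and tip. Foot and tip together are 17 mm high: they pass level through the finger hole, then the hook is raised (about 8 to 11 mm) so that the tip catches behind the tray front.
- hook_stand: Wooden stand for the hook, fixed, 74 x 50 x 52 mm (x, y, z); origin at the centre of its underside. In its top is an oblong pocket 33 x 14 mm, 48 mm deep, with its centre 9 mm along +x from the stand's origin. The hook stands in it with its x along the stand's x and its flange resting on the top.
- hook_home (a point): Where the hook's origin lies when it is fully home in the stand: on the stand's axis, 6 mm above the bench.
- nipple: Loose brass hex nipple, 25 x 40 x 28 mm, lying on the cabinet's roof; leave alone. Origin under its centre.
- oil_can: Loose oil can, 65 x 73 x 186 mm, near the stand; leave alone. Origin under its centre.
- cap_blue: Loose blue ribbed plastic cap, 30 mm across, 18 high, on the bench before the cabinet; leave alone. Origin under its centre.
- valve: Loose ball valve with red lever, 33 x 110 x 51 mm, on the bench; leave alone. Origin under its centre.

How it is judged:
By the outcome, as a careful person would: the job done as asked, in the order asked, and still so for the second after the job is handed in, with the robot touching nothing.
It also fails if it takes over 72 s, if anything falls off the work surface, if the arm or the gripper's body presses on something with over 40 N, if the wrist force passes 120 N, or if a joint passes its speed limit or range.

## Working session

There is one attempt and no reset: what is moved stays moved. The work goes in short steps, Python scripts to look and compute and a tool call to move; the robot and the scene stay as the last step left them, time stands still between calls to the robot, and variables do not carry over. Pictures are saved under pics/ and viewed, at most 11 in all, crops included, and the job is handed in when it is done.

Besides the shell and the picture viewer there is one more tool, called after ">>>" as name(argument=value, ...), one argument or row to a line, values as JSON. step_arm: Moves the arm, as the interface text tells. Its arguments: {"type":"object","properties":{"rows":{"type":"array","items":{"type":"array"}},"newtons":{"type":"number"}},"required":["rows"]}

```bash
mkdir -p pics; ls
python3 - <<'E'
from cell import *
import cv2,numpy as np
s=read_state();print(s)
for n in("scene","top","wrist"):
    print(n,camera_params(n))
    cv2.imwrite(f"pics/{n}0.png",snapshot(n))
E
```

```text
pics
{'t': 0.0, 'joint_pos': array([-1.32649262e+00,  4.94203058e-01,  1.34617103e+00,  1.63812047e-05,
        1.30251714e+00, -9.55492939e-02]), 'joint_velocities': array([ 0.00042615,  0.00221754,  0.00038097,  0.00030538,  0.00055296,
       -0.00010207]), 'joint_efforts': array([ 1.77813912e-03, -8.82152081e+01, -3.83863807e+01,  2.90376875e-05,
        1.00070948e-02,  1.37076586e-05]), 'tool_pos': array([ 0.20822029, -0.58885092,  0.20607441]), 'tcp_rot': array([[ 9.42805150e-01,  3.33344207e-01, -2.98772559e-04],
       [ 3.33344311e-01, -9.42804313e-01,  1.26382941e-03],
       [ 1.39606156e-04, -1.29113901e-03, -9.99999157e-01]]), 'wrist_force': array([-0.72247784,  0.06707698, -0.09830981]), 'ft_torque': array([ 0.01628639,  0.00505727, -0.06168944]), 'finger_force': 0.0, 'width': 0.0852879153591779}
scene {'camera_matrix': array([[435.98859063,   0.        , 250.42537352],
       [  0.        , 435.98859063, 191.00425857],
       [  0.        ,   0.        ,   1.        ]]), 'eye': array([1.03981136, 0.12384346, 1.077377  ]), 'attitude': array([[-0.60926211, -0.66670544, 
[... 336 characters left out ...]
5393]), 'attitude': array([[-0.02438843,  0.98354262, -0.1790227 ],
       [-0.99966691, -0.02550557, -0.0039409 ],
       [-0.00844212,  0.17886696,  0.98383705]])}
wrist {'camera_matrix': array([[284.77225916,   0.        , 252.3364475 ],
       [  0.        , 284.77225916, 190.56689798],
       [  0.        ,   0.        ,   1.        ]]), 'T_tool_cam': array([[ 7.41494154e-04,  9.51636394e-01,  3.07225688e-01,
         7.91399276e-02],
       [ 9.99999629e-01, -5.70824585e-04, -6.45377115e-04,
        -4.84982238e-04],
       [-4.38792375e-04,  3.07226052e-01, -9.51636464e-01,
        -1.66935187e-01],
       [ 0.00000000e+00,  0.00000000e+00,  0.00000000e+00,
         1.00000000e+00]])}
```

View pics/scene0.png

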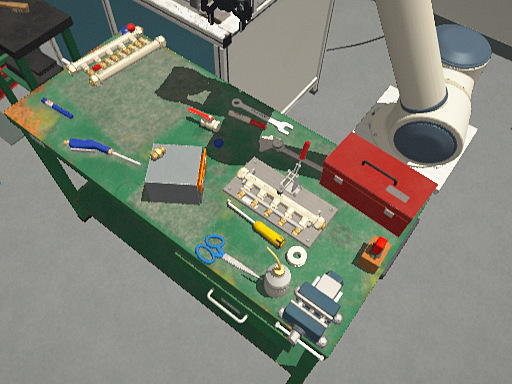

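View pics/top0.png

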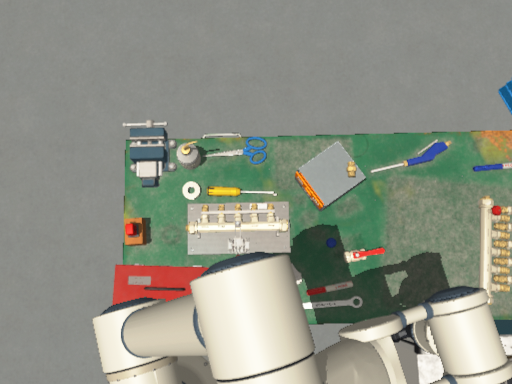

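Scene view: stand with red hook at about (375,252), cabinet at about (176,172), with its orange front on the right. Top view: stand (134,231), cabinet (332,175), with its orange front at lower left. Next I enlarge both.

Run:
```python
import cv2,numpy as np
s=cv2.imread("pics/scene0.png");t=cv2.imread("pics/top0.png")
def c(im,x,y,w,h,k):return cv2.resize(im[y:y+h,x:x+w],None,fx=k,fy=k,interpolation=cv2.INTER_CUBIC)
a=np.hstack([c(s,135,135,80,75,5),c(s,345,225,80,75,5)])
b=np.hstack([c(t,285,135,90,75,4),np.zeros((300,40,3),np.uint8),c(t,110,205,50,50,6),])
b=np.hstack([b,np.zeros((300,800-b.shape[1],3),np.uint8)]) if b.shape[1]<800 else b
a=cv2.resize(a,(800,375))[:300*375//375+75]
cv2.imwrite("pics/mos.png",np.vstack([a[:300],b]) if 0 else np.vstack([cv2.resize(a,(640,300)),b[:,:640]]))
print(a.shape,b.shape)
```

```text
(375, 800, 3) (300, 800, 3)
```

View pics/mos.png

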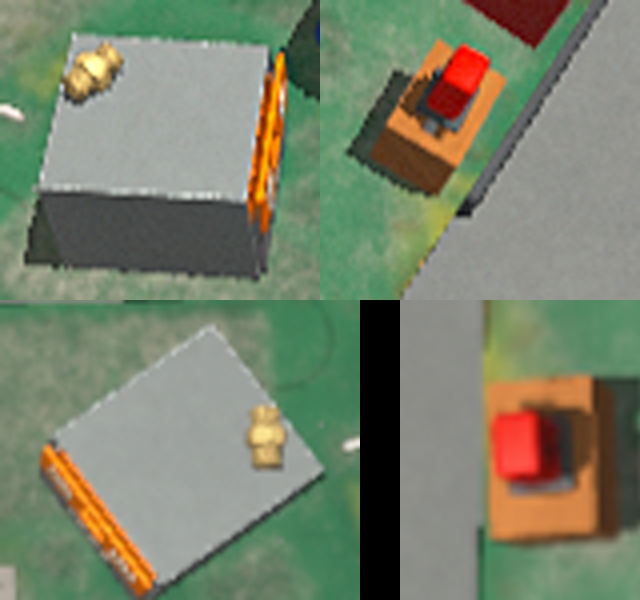

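The mosaic gives the roof corners of the cabinet and the top corners of the stand in both views.

```bash
cat > h.py <<'E'
from cell import *
import cv2,numpy as np
from scipy.spatial.transform import Rotation as Ro
def cam(n,s=None):
    p=camera_params(n);K=p["camera_matrix"]
    if n!="wrist":return K,p["eye"],p["attitude"]
    T=np.eye(4);T[:3,:3]=s["tcp_rot"];T[:3,3]=s["tool_pos"];T=T@p["T_tool_cam"]
    return K,T[:3,3],T[:3,:3]
def back(c,uv,z):
    K,e,A=c;uv=np.atleast_2d(uv).astype(float)
    d=np.c_[(uv[:,0]-K[0,2])/K[0,0],-(uv[:,1]-K[1,2])/K[1,1],-np.ones(len(uv))]@A.T
    return e+d*((z-e[2])/d[:,2])[:,None]
def proj(c,P):
    K,e,A=c;q=(np.atleast_2d(P)-e)@A
    return np.c_[K[0,2]-K[0,0]*q[:,0]/q[:,2],K[1,2]+K[1,1]*q[:,1]/q[:,2]]
E
python3 - <<'E'
from h import *
np.set_printoptions(precision=4,suppress=True)
S=cam("scene");T=cam("top")
m=lambda l,o,off,k:(np.array(l,float)-off)/k+o-0.5+0.5/k
print("cab scene",back(S,m([(72,35),(268,45),(247,200),(40,190)],(135,135),(0,0),4),.105))
print("cab top",back(T,m([(212,325),(325,470),(158,592),(48,447)],(285,135),(0,300),4),.105))
print("st scene",back(S,m([(440,40),(505,75),(450,168),(385,132)],(345,225),(320,0),4),.052))
print("st top",back(T,m([(487,382),(592,378),(597,535),(490,540)],(110,205),(400,300),6),.052))
print("grey bit",back(S,m([(430,128)],(345,225),(320,0),4),.052))
E
```

```text
cab scene [[ 0.5913 -0.5491  0.105 ]
 [ 0.5129 -0.4351  0.105 ]
 [ 0.6196 -0.361   0.105 ]
 [ 0.6983 -0.4741  0.105 ]]
cab top [[ 0.6967 -0.4767  0.105 ]
 [ 0.5902 -0.549   0.105 ]
 [ 0.5076 -0.4288  0.105 ]
 [ 0.6117 -0.3576  0.105 ]]
st scene [[0.4261 0.0834 0.052 ]
 [0.4224 0.1292 0.052 ]
 [0.5015 0.1322 0.052 ]
 [0.5054 0.0875 0.052 ]]
st top [[0.4997 0.1351 0.052 ]
 [0.5003 0.0851 0.052 ]
 [0.4256 0.0817 0.052 ]
 [0.4245 0.1321 0.052 ]]
grey bit [[0.4852 0.1089 0.052 ]]
```

```bash
cat >> h.py <<'E'
def down(yaw):  # tool z down, tool y (closing) along world yaw (deg)
    a=np.radians(yaw);y=np.array([np.cos(a),np.sin(a),0]);z=np.array([0,0,-1.]);return np.c_[np.cross(y,z),y,z]
def go(s,p,yaw):
    R=s["tcp_rot"];print("shift",np.round(R.T@(np.array(p)-s["tool_pos"])/.5,4),"turn",np.round(Ro.from_matrix(R.T@down(yaw)).as_rotvec()/2,4))
E
python3 - <<'E'
from h import *
s=read_state()
go(s,(.38,-.2,.28),2.5)
go(s,(.463,.108,.26),2.5)
E
```

```text
shift [ 0.5832 -0.6191 -0.1469] turn [-4.000e-04 -3.000e-04 -6.373e-01]
shift [ 0.945  -1.1445 -0.1064] turn [-4.000e-04 -3.000e-04 -6.373e-01]
```

>>> step_arm(
  rows=[
    [[0,0,-0.12],[0,0,-0.08],0],
    [[0.583,-0.619,-0.147],[0,0,-0.637],0],
    [[0.583,-0.619,-0.147],[0,0,-0.637],0],
    [[0.583,-0.619,-0.147],[0,0,-0.637],0],
    [[0.583,-0.619,-0.147],[0,0,-0.637],0],
    [[0.583,-0.619,-0.147],[0,0,-0.637],0],
    [[0.583,-0.619,-0.147],[0,0,-0.637],0],
    [[0.583,-0.619,-0.147],[0,0,-0.637],0],
  ],
  newtons=100,
)

```text
t: 1.15
tool_pos: [0.3804, -0.1981, 0.2803]
tcp_rot: [[-0.046, 0.999, 0.0], [0.999, 0.046, 0.0], [0.0, 0.0, -1.0]]
wrist_force: [0.8, -1.1, 0.6]
width: 0.0853
finger_force: 0.0
```

Run:
```python
from h import *
s=read_state();print(s['t'],s['tool_pos'],s['tcp_rot'][:,1])
go(s,(.463,.108,.26),2.5)
```

```text
1.15 [ 0.38037226 -0.19811237  0.28031859] [9.98918394e-01 4.64972326e-02 2.21133237e-04]
shift [0.6039 0.1935 0.0407] turn [ 0.0001 -0.      0.0014]
```

>>> step_arm(
  rows=[
    [[0.604,0.194,0.04],[0,0,0],0],
    [[0.604,0.194,0.04],[0,0,0],0],
    [[0.604,0.194,0.04],[0,0,0],0],
    [[0.604,0.194,0.04],[0,0,0],0],
    [[0.604,0.194,0.04],[0,0,0],0],
    [[0.604,0.194,0.04],[0,0,0],0],
  ],
)

```text
t: 1.9
tool_pos: [0.4641, 0.1091, 0.2596]
tcp_rot: [[-0.048, 0.999, -0.001], [0.999, 0.048, 0.001], [0.001, -0.001, -1.0]]
wrist_force: [-0.3, -0.6, -0.3]
width: 0.0851
finger_force: 0.0
```

Run:
```python
from h import *
s=read_state();print(s['t'],s['tool_pos'])
im=snapshot("wrist");c=cam("wrist",s)
st=np.array([.4633,.1083]);a=np.radians(2.5);R=np.array([[np.cos(a),-np.sin(a)],[np.sin(a),np.cos(a)]])
def box(cx,hx,hy,z):
    return np.array([[*(st+R@np.array(q)),z] for q in((cx-hx,-hy),(cx+hx,-hy),(cx+hx,hy),(cx-hx,hy))])
cv2.imwrite("pics/w1raw.png",im)
big=cv2.resize(im,None,fx=1.5,fy=1.5,interpolation=cv2.INTER_CUBIC)
for b,col in((box(0,.037,.025,.052),(0,255,0)),(box(0,.015,.011,.103),(255,255,0)),(box(0,.018,.015,.057),(255,0,255))):
    cv2.polylines(big,[np.int32(proj(c,b)*1.5)],True,col,1)
cv2.imwrite("pics/w1.png",big)
```

```text
1.9 [0.46405119 0.10907842 0.25964485]
```

View pics/w1.png

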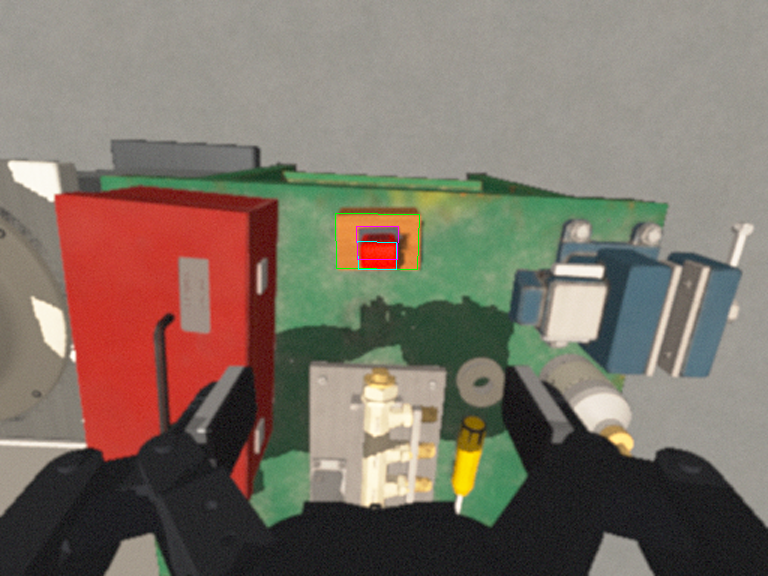

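The overlay fits the stand (378,240) and the handle top (378,255) within about 1 mm. The dark pocket end at about (405,243) shows that the foot points along world +x. I go down and grip.

Run:
```python
from h import *
s=read_state();go(s,(.4633,.1083,.059),2.5)
```

```text
shift [ 0.0012 -0.0009  0.4015] turn [-0.0004 -0.0001  0.0014]
```

>>> step_arm(
  rows=[
    [[0,-0.001,0.1],[0,0,0.001],60],
    [[0,-0.001,0.22],[0,0,0.001],60],
    [[0.001,-0.001,0.34],[0,0,0.001],60],
    [[0.001,-0.001,0.401],[0,0,0.001],60],
    [[0.001,-0.001,0.401],[0,0,0.001],60],
    [[0.001,-0.001,0.401],[0,0,0.001],255],
    [[0.001,-0.001,0.401],[0,0,0.001],255],
    [[0.001,-0.001,0.401],[0,0,0.001],255],
  ],
  newtons=100,
)

```text
t: 2.95
tool_pos: [0.4643, 0.106, 0.0615]
tcp_rot: [[-0.041, 0.999, 0.003], [0.999, 0.041, 0.0], [-0.0, 0.003, -1.0]]
wrist_force: [-3.3, -2.5, 19.5]
width: 0.028
finger_force: 97.3
```

>>> step_arm(
  rows=[
    [[0,0,0],[0,0,0],255],
    [[0,0,0],[0,0,0],255],
  ],
)

```text
t: 3.2
tool_pos: [0.4643, 0.106, 0.0616]
tcp_rot: [[-0.041, 0.999, 0.003], [0.999, 0.041, -0.0], [-0.0, 0.003, -1.0]]
wrist_force: [-3.3, -3.4, 19.4]
width: 0.0276
finger_force: 97.3
```

>>> step_arm(
  rows=[
    [[0,0,-0.005],[0,0,0],255],
    [[0,0,-0.03],[0,0,0],255],
    [[0,0,-0.1],[0,0,0],255],
    [[0,0,-0.2],[0,0,0],255],
    [[0,0,-0.28],[0,0,0],255],
    [[0,0,-0.28],[0,0,0],255],
    [[0,0,-0.28],[0,0,0],255],
  ],
)

```text
t: 4.08
tool_pos: [0.463, 0.106, 0.1997]
tcp_rot: [[-0.041, 0.999, 0.0], [0.999, 0.041, 0.0], [0.0, 0.0, -1.0]]
wrist_force: [-0.4, -1.0, -1.7]
width: 0.0274
finger_force: 98.9
```

Run:
```python
from h import *
s=read_state();print(s['tool_pos'],s['wrist_force'],s['ft_torque'],s['width'])
im=snapshot("wrist")
cv2.imwrite("pics/w2.png",cv2.resize(im[150:384,120:390],None,fx=2.2,fy=2.2,interpolation=cv2.INTER_CUBIC))
```

```text
[0.46299683 0.10603794 0.19968386] [-0.43669313 -0.96783833 -1.74159262] [0.03194653 0.03115558 0.03112387] 0.02741264644580844
```

View pics/w2.png

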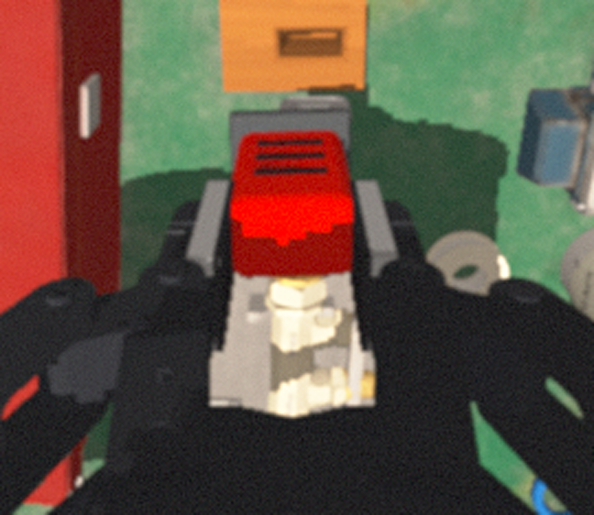

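Hook is held and centred between the pads. Its foot shows at (315,100), pointing right (+x), and the pocket is at (310,42). Now I get the hook's place in the tool frame and the move to the cabinet.

Run:
```python
from h import *
np.set_printoptions(precision=4,suppress=True)
s=read_state();c=cam("wrist",s)
uv=np.array([(232,195),(352,195),(233,275),(352,275)])/2.2+[120,150]
print((back(c,uv,.241)-s['tool_pos'])@s['tcp_rot'])
fl=np.array([(230,112),(350,112)])/2.2+[120,150]   # flange top far edge
print((back(c,fl,.1997-.0556+.051)-s['tool_pos'])@s['tcp_rot'])
pk=np.array([(280,30),(343,30),(343,55),(280,55)])/2.2+[120,150]
w=back(c,pk,.052);print(w,w.mean(0))
w=back(c,np.array([(220,0),(366,0),(366,92),(222,92)])/2.2+[120,150],.052);print(w)
d=np.array([.572,-.820]);d/=np.linalg.norm(d);print(np.degrees(np.arctan2(d[1],d[0])))
f=np.array([.644,-.5122])-.140*d;print("front",f)
go(s,(*(f-.1*d),.26),-55.1)
```

```text
[[ 0.0143 -0.0129 -0.0419]
 [ 0.0143  0.0137 -0.0419]
 [-0.0064 -0.0133 -0.0419]
 [-0.0064  0.0144 -0.0419]]
[[ 0.0171 -0.0175  0.004 ]
 [ 0.0172  0.0173  0.004 ]]
[[0.4568 0.1153 0.052 ]
 [0.489  0.1167 0.052 ]
 [0.4899 0.1035 0.052 ]
 [0.4573 0.1021 0.052 ]] [0.4732 0.1094 0.052 ]
[[0.4261 0.1295 0.052 ]
 [0.4995 0.1325 0.052 ]
 [0.5034 0.0839 0.052 ]
 [0.4274 0.0807 0.052 ]]
-55.10187643897051
front [ 0.5639 -0.3974]
shift [-0.8456  0.0532 -0.1218] turn [-0.0005  0.0003  0.5013]
```

Run:
```python
from h import *
np.set_printoptions(precision=4,suppress=True)
s=read_state();d=np.array([.572,-.820]);f=np.array([.5639,-.3974])
go(s,(*(f-.15*d),.25),-55.1)
print(back(cam("top"),(238,240),.1),back(cam("top"),[(189,140),(332,242),(365,255)],.03))
```

```text
shift [-0.7614 -0.0006 -0.1017] turn [-0.0005  0.0003  0.5013]
[[ 0.425  -0.1902  0.1   ]] [[ 0.7335 -0.0482  0.03  ]
 [ 0.4189 -0.4575  0.03  ]
 [ 0.3795 -0.5494  0.03  ]]
```

>>> step_arm(
  rows=[
    [[-0.05,0,-0.1],[0,0,0.08],255],
    [[-0.761,0,-0.1],[0,0,0.501],255],
    [[-0.761,0,-0.1],[0,0,0.501],255],
    [[-0.761,0,-0.1],[0,0,0.501],255],
    [[-0.761,0,-0.1],[0,0,0.501],255],
    [[-0.761,0,-0.1],[0,0,0.501],255],
    [[-0.761,0,-0.1],[0,0,0.501],255],
    [[-0.761,0,-0.1],[0,0,0.501],255],
  ],
)

```text
t: 5.12
tool_pos: [0.4783, -0.2767, 0.248]
tcp_rot: [[0.822, 0.57, -0.002], [0.57, -0.822, 0.001], [-0.001, -0.002, -1.0]]
wrist_force: [-0.6, 1.6, -2.2]
width: 0.0278
finger_force: 99.3
```

>>> step_arm(
  rows=[
    [[0,0,0],[0,0,0],255],
    [[0,0,0],[0,0,0],255],
  ],
)

```text
t: 5.38
tool_pos: [0.4788, -0.2729, 0.2493]
tcp_rot: [[0.819, 0.574, -0.001], [0.574, -0.819, 0.001], [-0.0, -0.001, -1.0]]
wrist_force: [0.3, 0.7, -1.1]
width: 0.0277
finger_force: 99.3
```

Run:
```python
from h import *
s=read_state();print(s['t'],s['tool_pos'],s['tcp_rot'][:,1],s['wrist_force'])
im=snapshot("wrist");cv2.imwrite("pics/w3raw.png",im)
c=cam("wrist",s);d=np.array([.572,-.820]);n=np.array([.820,.572]);f=np.array([.5639,-.3974])
big=cv2.resize(im,None,fx=1.5,fy=1.5,interpolation=cv2.INTER_CUBIC)
P=lambda a,b,z:[*(f+a*d+b*n),z]
for b in([P(0,-.065,.105),P(0,.065,.105),P(.14,.065,.105),P(.14,-.065,.105)],[P(-.010,-.061,.1),P(-.010,.061,.1),P(-.010,.061,.058),P(-.010,-.061,.058)]):
    cv2.polylines(big,[np.int32(proj(c,b)*1.5)],True,(0,255,0),1)
cv2.imwrite("pics/w3.png",big)
```

```text
5.375 [ 0.47884756 -0.27293974  0.24929212] [ 0.57366652 -0.81908827 -0.00106589] [ 0.33269728  0.72916649 -1.05779522]
```

View pics/w3.png

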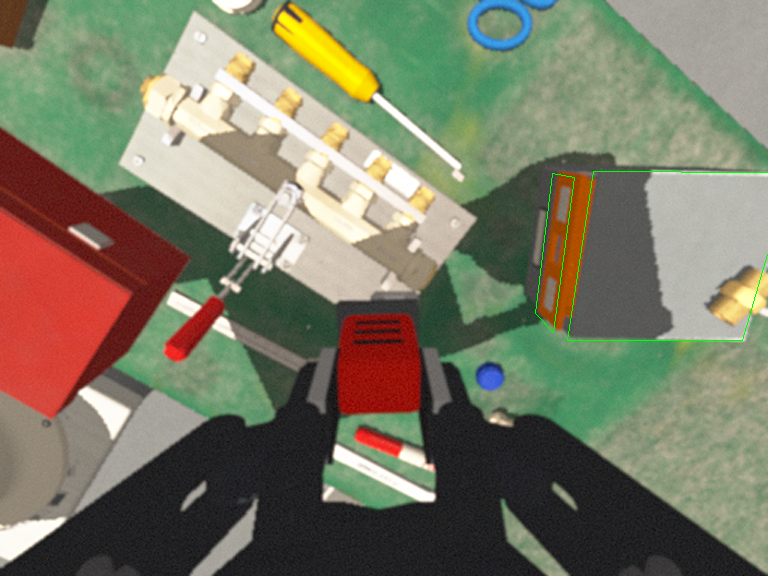

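The cabinet overlay fits: roof edge at (593,172)–(568,340), orange front at (535–590,172–335). I enlarge the front to measure how far the tray is out.

Run:
```python
import cv2
im=cv2.imread("pics/w3raw.png")
cv2.imwrite("pics/w3c.png",cv2.resize(im[105:235,345:415],None,fx=4.5,fy=4.5,interpolation=cv2.INTER_CUBIC))
```

```text
(no output)
```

View pics/w3c.png

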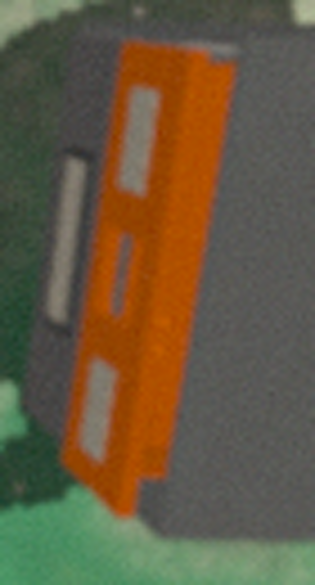

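Front's lower edge runs (122,42)–(62,460), its upper outer edge (190,50)–(128,515), and the hole spans (125,235)–(118,315).

Run:
```python
from h import *
np.set_printoptions(precision=4,suppress=True)
s=read_state();c=cam("wrist",s);d=np.array([.572,-.820]);n=np.array([.820,.572]);f=np.array([.5639,-.3974])
def ab(uv,z):
    w=back(c,np.array(uv)/4.5+[345,105]-.4,z)[:,:2]-f;print(z,np.c_[w@d,w@n])
ab([(122,42),(62,460)],.058);ab([(190,50),(128,515)],.1);ab([(125,235),(114,315)],.078)
```

```text
0.058 [[-0.0057  0.0634]
 [-0.0078 -0.0577]]
0.1 [[-0.0063  0.0636]
 [-0.005  -0.0572]]
0.078 [[-0.0065  0.0145]
 [-0.0066 -0.0076]]
```

Run:
```python
from h import *
s=read_state();d=np.array([.572,-.820]);n=np.array([.820,.572]);f=np.array([.5639,-.3974])
print(s['tool_pos']);go(s,(*(f-.045*d+.0005*n),.1251),-55.1)
```

```text
[ 0.4789759  -0.27302453  0.24950448]
shift [-0.0024  0.2114  0.2487] turn [-0.0003  0.0001  0.001 ]
```

>>> step_arm(
  rows=[
    [[-0.002,0.1,0.05],[0,0,0],255],
    [[-0.002,0.16,0.13],[0,0,0],255],
    [[-0.002,0.2,0.2],[0,0,0.001],255],
    [[-0.002,0.211,0.248],[0,0,0.001],255],
    [[-0.002,0.211,0.248],[0,0,0.001],255],
    [[-0.002,0.211,0.248],[0,0,0.001],255],
    [[-0.002,0.211,0.248],[0,0,0.001],255],
  ],
)

```text
t: 6.3
tool_pos: [0.5391, -0.3611, 0.1272]
tcp_rot: [[0.821, 0.571, 0.002], [0.571, -0.821, -0.001], [0.001, 0.002, -1.0]]
wrist_force: [0.6, 0.3, -0.2]
width: 0.0275
finger_force: 99.2
```

Run:
```python
from h import *
s=read_state();d=np.array([.572,-.820]);n=np.array([.820,.572]);f=np.array([.5639,-.3974])
print(s['tool_pos'],s['wrist_force']);go(s,(*(f-.0128*d+.0005*n),.1251),-55.1)
im=snapshot("wrist");cv2.imwrite("pics/w4.png",cv2.resize(im[60:300,200:470],None,fx=2.4,fy=2.4,interpolation=cv2.INTER_CUBIC))
```

```text
[ 0.53909483 -0.36114237  0.12719996] [ 0.61841885  0.28848012 -0.18630115]
shift [0.0003 0.0623 0.0043] turn [ 0.001  -0.0003 -0.0004]
```

View pics/w4.png

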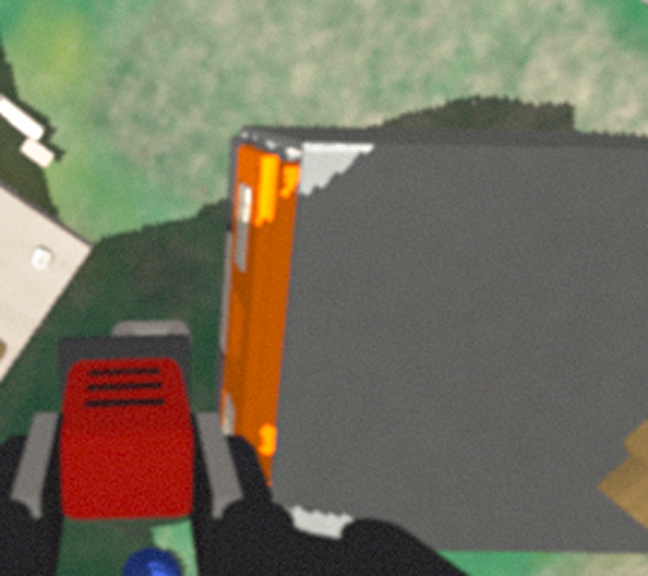

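Hook stands before the tray front, with foot tip at (150,328) and front edge at about (225,400). I let it settle and push in partway.

>>> step_arm(
  rows=[
    [[0,0,0],[0,0,0],255],
    [[0,0,0],[0,0,0],255],
    [[0,0.01,0],[0,0,0],255],
    [[0,0.02,0],[0,0,0],255],
    [[0,0.03,0],[0,0,0],255],
    [[0,0.04,0],[0,0,0],255],
    [[0,0.04,0],[0,0,0],255],
  ],
)

```text
t: 7.22
tool_pos: [0.5502, -0.378, 0.1256]
tcp_rot: [[0.821, 0.571, 0.0], [0.571, -0.821, -0.0], [-0.0, 0.0, -1.0]]
wrist_force: [-0.2, 0.3, -1.3]
width: 0.0275
finger_force: 99.2
```

Run:
```python
from h import *
s=read_state();d=np.array([.572,-.820]);n=np.array([.820,.572]);f=np.array([.5639,-.3974])
print(s['tool_pos'],s['wrist_force'],(s['tool_pos'][:2]-f)@d,(s['tool_pos'][:2]-f)@n);go(s,(*(f-.0128*d+.0005*n),.1251),-55.1)
```

```text
[ 0.55018079 -0.37797467  0.12556498] [-0.16602054  0.33993439 -1.27264444] -0.02377616100995894 -0.0001384647427734255
shift [0.0013 0.022  0.0009] turn [ 0.0001  0.     -0.0008]
```

>>> step_arm(
  rows=[
    [[0,0.006,0],[0,0,0],255],
    [[0,0.012,0],[0,0,0],255],
    [[0,0.018,0],[0,0,0],255],
    [[0,0.022,0],[0,0,0],255],
    [[0,0.022,0],[0,0,0],255],
  ],
)

```text
t: 7.85
tool_pos: [0.5563, -0.3868, 0.1256]
tcp_rot: [[0.821, 0.571, -0.0], [0.571, -0.821, -0.0], [-0.0, 0.0, -1.0]]
wrist_force: [0.2, -0.3, -1.3]
width: 0.0278
finger_force: 99.2
```

No contact force, so the hook is in. I raise it 9 mm.

>>> step_arm(
  rows=[
    [[0,0,-0.006],[0,0,0],255],
    [[0,0,-0.012],[0,0,0],255],
    [[0,0,-0.018],[0,0,0],255],
    [[0,0,-0.018],[0,0,0],255],
  ],
)

```text
t: 8.35
tool_pos: [0.5565, -0.3867, 0.1351]
tcp_rot: [[0.821, 0.571, 0.001], [0.571, -0.821, -0.0], [0.0, 0.001, -1.0]]
wrist_force: [-0.0, -1.4, -1.9]
width: 0.0271
finger_force: 99.2
```

Run:
```python
from h import *
s=read_state();d=np.array([.572,-.820]);n=np.array([.820,.572]);f=np.array([.5639,-.3974])
print(s['tool_pos'],s['wrist_force'],(s['tool_pos'][:2]-f)@d,(s['tool_pos'][:2]-f)@n)
im=snapshot("wrist");cv2.imwrite("pics/w5.png",cv2.resize(im[60:300,200:470],None,fx=2.4,fy=2.4,interpolation=cv2.INTER_CUBIC))
```

```text
[ 0.5564657  -0.38672536  0.13510724] [-0.02678234 -1.39029941 -1.88776464] -0.013005619754192564 9.767484714572509e-06
```

View pics/w5.png

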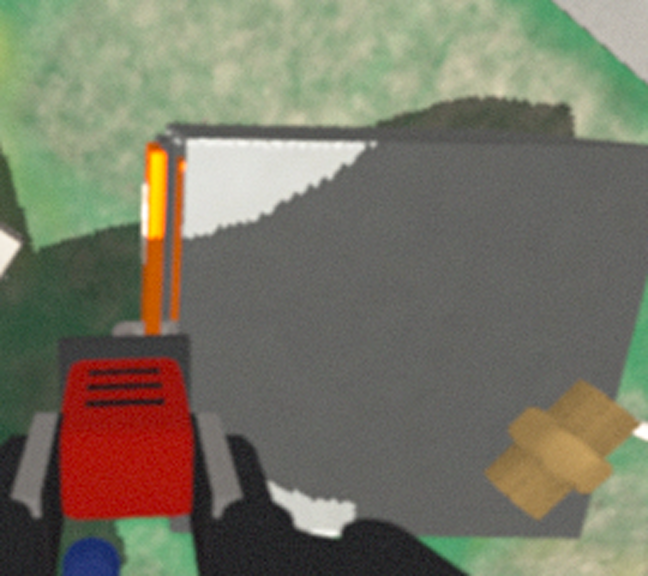

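The hook straddles the front: shank at (122,328), plate at (152,320), tip at (172,328) behind it. Now I pull.

>>> step_arm(
  rows=[
    [[0,-0.004,0],[0,0,0],255],
    [[0,-0.008,0],[0,0,0],255],
    [[0,-0.014,0],[0,0,0],255],
    [[0,-0.022,0],[0,0,0],255],
    [[0,-0.03,0],[0,0,0],255],
    [[0,-0.038,0],[0,0,0],255],
    [[0,-0.046,0],[0,0,0],255],
    [[0,-0.054,0],[0,0,0],255],
  ],
  newtons=120,
)

```text
t: 9.4
tool_pos: [0.5408, -0.3642, 0.1347]
tcp_rot: [[0.821, 0.571, 0.0], [0.571, -0.821, -0.0], [0.0, 0.0, -1.0]]
wrist_force: [2.4, -1.2, -2.6]
width: 0.027
finger_force: 122.5
```

>>> step_arm(
  rows=[
    [[0,-0.008,0],[0,0,0],255],
    [[0,-0.016,0],[0,0,0],255],
    [[0,-0.024,0],[0,0,0],255],
    [[0,-0.032,0],[0,0,0],255],
    [[0,-0.04,0],[0,0,0],255],
    [[0,-0.045,0],[0,0,0],255],
    [[0,-0.05,0],[0,0,0],255],
    [[0,-0.05,0],[0,0,0],255],
  ],
)

```text
t: 10.4
tool_pos: [0.5264, -0.3437, 0.1347]
tcp_rot: [[0.821, 0.571, -0.0], [0.571, -0.821, 0.0], [-0.0, -0.0, -1.0]]
wrist_force: [-0.3, -0.6, -0.8]
width: 0.0271
finger_force: 122.7
```

>>> step_arm(
  rows=[
    [[0,-0.003,0],[0,0,0],255],
    [[0,-0.006,0],[0,0,0],255],
    [[0,-0.009,0],[0,0,0],255],
    [[0,-0.009,0],[0,0,0],255],
  ],
)

```text
t: 10.9
tool_pos: [0.5239, -0.3401, 0.1347]
tcp_rot: [[0.821, 0.571, -0.0], [0.571, -0.821, 0.0], [-0.0, -0.0, -1.0]]
wrist_force: [0.8, -0.8, -1.9]
width: 0.0271
finger_force: 122.7
```

>>> step_arm(
  rows=[
    [[0,-0.002,0],[0,0,0],255],
    [[0,-0.004,0],[0,0,0],255],
    [[0,-0.006,0],[0,0,0],255],
    [[0,-0.008,0],[0,0,0],255],
  ],
)

```text
t: 11.4
tool_pos: [0.5222, -0.3375, 0.1348]
tcp_rot: [[0.821, 0.571, 0.001], [0.571, -0.821, -0.001], [0.0, 0.002, -1.0]]
wrist_force: [3.4, -5.0, -5.4]
width: 0.027
finger_force: 122.2
```

>>> step_arm(
  rows=[
    [[0,-0.002,0],[0,0,0],255],
    [[0,-0.004,0],[0,0,0],255],
  ],
)

```text
t: 11.65
tool_pos: [0.5211, -0.3359, 0.1348]
tcp_rot: [[0.821, 0.571, 0.001], [0.571, -0.821, -0.001], [0.0, 0.002, -1.0]]
wrist_force: [4.4, -5.3, -5.0]
width: 0.0269
finger_force: 122.2
```

>>> step_arm(
  rows=[
    [[0,-0.002,0],[0,0,0],255],
    [[0,-0.004,0],[0,0,0],255],
  ],
)

```text
t: 11.9
tool_pos: [0.52, -0.3343, 0.1348]
tcp_rot: [[0.821, 0.571, 0.001], [0.571, -0.821, -0.001], [0.0, 0.002, -1.0]]
wrist_force: [4.7, -4.4, -3.4]
width: 0.027
finger_force: 122.2
```

>>> step_arm(
  rows=[
    [[0,-0.001,0],[0,0,0],255],
    [[0,-0.002,0],[0,0,0],255],
    [[0,-0.003,0],[0,0,0],255],
  ],
)

```text
t: 12.28
tool_pos: [0.5191, -0.333, 0.1348]
tcp_rot: [[0.821, 0.571, 0.001], [0.571, -0.821, -0.001], [0.0, 0.001, -1.0]]
wrist_force: [3.3, -4.8, -4.0]
width: 0.0267
finger_force: 122.3
```

>>> step_arm(
  rows=[
    [[0,-0.001,0],[0,0,0],255],
    [[0,-0.002,0],[0,0,0],255],
  ],
)

```text
t: 12.52
tool_pos: [0.5185, -0.3322, 0.1348]
tcp_rot: [[0.821, 0.571, 0.001], [0.571, -0.821, -0.001], [0.0, 0.002, -1.0]]
wrist_force: [4.0, -4.9, -4.7]
width: 0.0271
finger_force: 122.3
```

>>> step_arm(
  rows=[
    [[0,-0.001,0],[0,0,0],255],
    [[0,-0.002,0],[0,0,0],255],
  ],
)

```text
t: 12.78
tool_pos: [0.5183, -0.3318, 0.1348]
tcp_rot: [[0.821, 0.571, 0.002], [0.571, -0.821, -0.002], [0.0, 0.003, -1.0]]
wrist_force: [5.3, -7.5, -7.3]
width: 0.0272
finger_force: 121.8
```

>>> step_arm(
  rows=[
    [[0,-0.001,0],[0,0,0],255],
    [[0,-0.002,0],[0,0,0],255],
  ],
)

```text
t: 13.02
tool_pos: [0.5181, -0.3315, 0.1349]
tcp_rot: [[0.821, 0.571, 0.003], [0.571, -0.821, -0.003], [0.0, 0.004, -1.0]]
wrist_force: [7.1, -10.6, -10.8]
width: 0.027
finger_force: 121.6
```

Force has risen to about 12.8 N after about 8 mm of catch, so this is the hard stop. I hold here.

>>> step_arm(
  rows=[
    [[0,0,0],[0,0,0],255],
    [[0,0,0],[0,0,0],255],
  ],
)

```text
t: 13.28
tool_pos: [0.5182, -0.3316, 0.1349]
tcp_rot: [[0.821, 0.571, 0.003], [0.571, -0.821, -0.003], [0.001, 0.004, -1.0]]
wrist_force: [7.5, -11.1, -9.8]
width: 0.0274
finger_force: 121.6
```

>>> step_arm(
  rows=[
    [[0,0,0],[0,0,0],255],
    [[0,0,0],[0,0,0],255],
    [[0,0,0],[0,0,0],255],
    [[0,0,0],[0,0,0],255],
  ],
)

```text
t: 13.78
tool_pos: [0.5182, -0.3316, 0.1349]
tcp_rot: [[0.821, 0.571, 0.003], [0.571, -0.821, -0.003], [0.001, 0.004, -1.0]]
wrist_force: [6.8, -10.9, -10.1]
width: 0.0269
finger_force: 121.6
```

>>> step_arm(
  rows=[
    [[0,0,0],[0,0,0],255],
    [[0,0,0],[0,0,0],255],
  ],
)

```text
t: 14.02
tool_pos: [0.5182, -0.3316, 0.1349]
tcp_rot: [[0.821, 0.571, 0.003], [0.571, -0.821, -0.003], [0.001, 0.004, -1.0]]
wrist_force: [7.6, -10.0, -9.7]
width: 0.0268
finger_force: 121.6
```

>>> step_arm(
  rows=[
    [[0,0.002,0],[0,0,0],255],
    [[0,0.004,0],[0,0,0],255],
    [[0,0.006,0],[0,0,0],255],
    [[0,0.007,0],[0,0,0],255],
    [[0,0.007,0],[0,0,0],255],
  ],
)

```text
t: 14.65
tool_pos: [0.5188, -0.3327, 0.1347]
tcp_rot: [[0.821, 0.571, -0.0], [0.571, -0.821, 0.0], [-0.0, -0.0, -1.0]]
wrist_force: [1.2, -0.4, -1.2]
width: 0.0269
finger_force: 122.8
```

Run:
```python
from h import *
s=read_state();d=np.array([.572,-.820]);n=np.array([.820,.572]);f=np.array([.5639,-.3974])
print(s['tool_pos'],s['wrist_force'],(s['tool_pos'][:2]-f)@d,(s['tool_pos'][:2]-f)@n)
im=snapshot("wrist");cv2.imwrite("pics/w6.png",cv2.resize(im[60:300,200:470],None,fx=2.4,fy=2.4,interpolation=cv2.INTER_CUBIC))
```

```text
[ 0.51876427 -0.33267241  0.13466183] [ 1.18372667 -0.39480989 -1.17227202] -0.0788942637656355 1.2887091200928796e-05
```

View pics/w6.png

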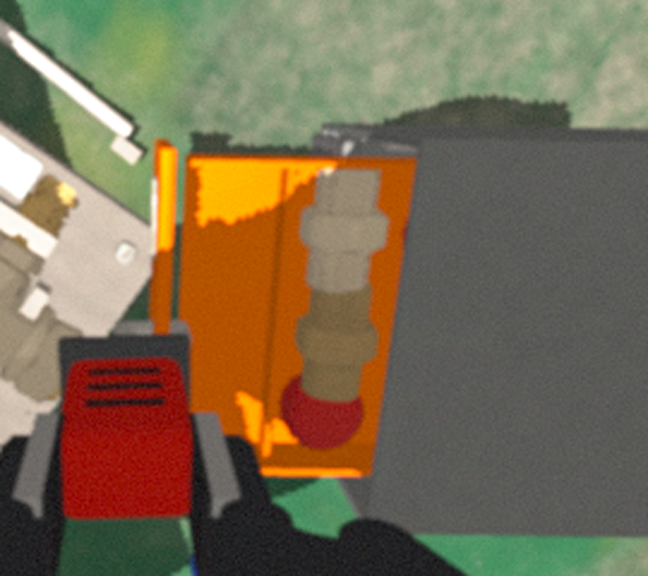

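The tray is well out. The front plate, at (163,320), sits close to the tip at (178,328). I ease in about 1.5 mm more, lower and withdraw.

>>> step_arm(
  rows=[
    [[0,0.003,0],[0,0,0],255],
    [[0,0.003,0.003],[0,0,0],255],
    [[0,0.003,0.009],[0,0,0],255],
    [[0,0.003,0.015],[0,0,0],255],
    [[0,0.003,0.0185],[0,0,0],255],
    [[0,0.003,0.0185],[0,0,0],255],
    [[0,0.003,0.0185],[0,0,0],255],
  ],
)

```text
t: 15.58
tool_pos: [0.5198, -0.3341, 0.1255]
tcp_rot: [[0.821, 0.571, 0.0], [0.571, -0.821, -0.0], [0.0, 0.0, -1.0]]
wrist_force: [0.0, 0.6, -1.7]
width: 0.0269
finger_force: 122.8
```

>>> step_arm(
  rows=[
    [[0,-0.004,0],[0,0,0],255],
    [[0,-0.009,0],[0,0,0],255],
    [[0,-0.014,0],[0,0,0],255],
    [[0,-0.019,0],[0,0,0],255],
  ],
)

```text
t: 16.08
tool_pos: [0.5142, -0.3261, 0.1255]
tcp_rot: [[0.821, 0.571, 0.0], [0.571, -0.821, 0.0], [0.0, -0.0, -1.0]]
wrist_force: [0.4, -0.7, -2.0]
width: 0.0271
finger_force: 122.8
```

Free of force. Out the rest of the way (20 mm or more), then up.

>>> step_arm(
  rows=[
    [[0,-0.01,0],[0,0,0],255],
    [[0,-0.02,0],[0,0,0],255],
    [[0,-0.03,0],[0,0,0],255],
    [[0,-0.045,0],[0,0,0],255],
    [[0,-0.055,0],[0,0,0],255],
    [[0,-0.06,-0.05],[0,0,0],255],
    [[0,-0.06,-0.15],[0,0,0],255],
    [[0,-0.06,-0.25],[0,0,0],255],
  ],
)

```text
t: 17.08
tool_pos: [0.4968, -0.3013, 0.2518]
tcp_rot: [[0.821, 0.571, -0.0], [0.571, -0.821, 0.0], [-0.0, -0.001, -1.0]]
wrist_force: [0.6, -0.2, -2.2]
width: 0.0269
finger_force: 122.8
```

>>> step_arm(
  rows=[
    [[0,0,0],[0,0,0],255],
    [[0,0,0],[0,0,0],255],
  ],
)

```text
t: 17.32
tool_pos: [0.4968, -0.3013, 0.2499]
tcp_rot: [[0.821, 0.571, -0.001], [0.571, -0.821, 0.0], [-0.0, -0.001, -1.0]]
wrist_force: [0.1, -0.1, -2.7]
width: 0.0272
finger_force: 122.9
```

Run:
```python
from h import *
np.set_printoptions(precision=4,suppress=True)
s=read_state();print(s['tool_pos'],s['tcp_rot'],s['wrist_force'])
cv2.imwrite("pics/w7.png",snapshot("wrist"))
go(s,(.4632,.106,.2),2.35)
```

```text
[ 0.4968 -0.3013  0.2499] [[ 0.8209  0.5711 -0.0005]
 [ 0.5711 -0.8209  0.0004]
 [-0.0002 -0.0006 -1.    ]] [ 0.1126 -0.0691 -2.6611]
shift [ 0.4101 -0.7071  0.1   ] turn [-0.0003 -0.     -0.502 ]
```

>>> step_arm(
  rows=[
    [[0.41,-0.707,0],[0,0,-0.502],255],
    [[0.41,-0.707,0],[0,0,-0.502],255],
    [[0.41,-0.707,0],[0,0,-0.502],255],
    [[0.41,-0.707,0],[0,0,-0.502],255],
    [[0.41,-0.707,0],[0,0,-0.502],255],
    [[0.41,-0.707,0.06],[0,0,-0.502],255],
    [[0.41,-0.707,0.1],[0,0,-0.502],255],
    [[0.41,-0.707,0.1],[0,0,-0.502],255],
  ],
)

```text
t: 18.38
tool_pos: [0.461, 0.1075, 0.1975]
tcp_rot: [[-0.044, 0.999, -0.006], [0.999, 0.044, -0.0], [-0.0, -0.006, -1.0]]
wrist_force: [0.2, -1.8, -1.2]
width: 0.0268
finger_force: 122.6
```

>>> step_arm(
  rows=[
    [[0,0,0],[0,0,0],255],
    [[0,0,0],[0,0,0],255],
    [[0,0,0],[0,0,0],255],
  ],
)

```text
t: 18.75
tool_pos: [0.464, 0.1049, 0.2008]
tcp_rot: [[-0.04, 0.999, 0.001], [0.999, 0.04, 0.0], [0.0, 0.001, -1.0]]
wrist_force: [-0.8, -0.8, -1.1]
width: 0.0272
finger_force: 122.6
```

Run:
```python
from h import *
np.set_printoptions(precision=4,suppress=True)
s=read_state();print(s['tool_pos'],s['wrist_force']);go(s,(.463,.106,.1997),2.35)
im=snapshot("wrist");old=cv2.imread("pics/w2.png")
new=cv2.resize(im[150:384,120:390],None,fx=2.2,fy=2.2,interpolation=cv2.INTER_CUBIC)
cv2.imwrite("pics/w8.png",new)
# compare held hook (handle, flange, foot) and stand region with the first lift
g=lambda a,r:np.float32(cv2.cvtColor(a[r[0]:r[1],r[2]:r[3]],6))
for r in((85,190,225,360),(0,90,215,370)):print(cv2.phaseCorrelate(g(old,r),g(new,r)))
```

```text
[0.464  0.1049 0.2008] [-0.8329 -0.7944 -1.0624]
shift [ 0.0023 -0.0019  0.0022] turn [ 0.0004 -0.     -0.0007]
((0.509867793739275, -0.2420225919838117), 0.5702042102159623)
((-1.5342304699613152, -0.6697960526158724), 0.4631756374571058)
```

The hook hasn't shifted in the grip. I correct by about 1 mm and lower into the pocket.

>>> step_arm(
  rows=[
    [[0.0023,-0.001,0.03],[0,0,0],255],
    [[0.0023,-0.001,0.1],[0,0,0],255],
    [[0.0023,-0.001,0.15],[0,0,0],255],
    [[0.0023,-0.001,0.165],[0,0,0],255],
    [[0.0023,-0.001,0.165],[0,0,0],255],
    [[0.0023,-0.001,0.175],[0,0,0],255],
    [[0.0023,-0.001,0.19],[0,0,0],255],
    [[0.0023,-0.001,0.2],[0,0,0],255],
  ],
)

```text
t: 19.8
tool_pos: [0.4631, 0.1067, 0.1002]
tcp_rot: [[-0.041, 0.999, 0.0], [0.999, 0.041, -0.0], [-0.0, 0.0, -1.0]]
wrist_force: [0.7, 0.8, -1.2]
width: 0.0269
finger_force: 122.7
```

Run:
```python
from h import *
s=read_state();print(s['tool_pos'],s['wrist_force']);go(s,(.4635,.106,.0612),2.35)
```

```text
[0.46306697 0.10671319 0.10016571] [ 0.65339794  0.78432042 -1.21981158]
shift [-0.0015  0.0008  0.0779] turn [0.0001 0.     0.    ]
```

>>> step_arm(
  rows=[
    [[-0.001,0.001,0.015],[0,0,0],255],
    [[-0.001,0.001,0.03],[0,0,0],255],
    [[-0.001,0.001,0.045],[0,0,0],255],
    [[-0.001,0.001,0.06],[0,0,0],255],
    [[-0.001,0.001,0.07],[0,0,0],255],
    [[-0.001,0.001,0.075],[0,0,0],255],
    [[-0.001,0.001,0.077],[0,0,0],255],
    [[-0.001,0.001,0.077],[0,0,0],255],
  ],
)

```text
t: 20.8
tool_pos: [0.4636, 0.1063, 0.062]
tcp_rot: [[-0.041, 0.999, 0.0], [0.999, 0.041, 0.0], [0.0, 0.0, -1.0]]
wrist_force: [-0.2, -0.6, -1.0]
width: 0.0272
finger_force: 123.0
```

>>> step_arm(
  rows=[
    [[0,0,0.001],[0,0,0],255],
    [[0,0,0.001],[0,0,0],255],
  ],
)

```text
t: 21.05
tool_pos: [0.4638, 0.1063, 0.0618]
tcp_rot: [[-0.041, 0.999, 0.001], [0.999, 0.041, 0.0], [0.0, 0.001, -1.0]]
wrist_force: [-1.4, 0.4, 5.6]
width: 0.0272
finger_force: 123.9
```

>>> step_arm(
  rows=[
    [[0,0,0.0005],[0,0,0],255],
    [[0,0,0.0005],[0,0,0],60],
    [[0,0,0.0005],[0,0,0],60],
    [[0,0,0.0005],[0,0,0],60],
    [[0,0,0.0005],[0,0,0],60],
    [[0,0,-0.05],[0,0,0],60],
    [[0,0,-0.15],[0,0,0],60],
    [[0,0,-0.25],[0,0,0],60],
  ],
)

```text
t: 22.05
tool_pos: [0.4632, 0.1062, 0.1877]
tcp_rot: [[-0.041, 0.999, -0.001], [0.999, 0.041, -0.0], [-0.0, -0.001, -1.0]]
wrist_force: [1.1, -0.4, 0.3]
width: 0.0652
finger_force: 0.0
```

>>> step_arm(
  rows=[
    [[0,0,-0.13],[0,0,0],60],
    [[0,0,-0.13],[0,0,0],60],
    [[0,0,-0.13],[0,0,0],60],
  ],
)

```text
t: 22.42
tool_pos: [0.4634, 0.1062, 0.2513]
tcp_rot: [[-0.041, 0.999, 0.0], [0.999, 0.041, 0.0], [0.0, 0.0, -1.0]]
wrist_force: [0.0, 0.7, -0.5]
width: 0.0649
finger_force: 0.0
```

Run:
```python
from h import *
s=read_state();print(s['t'],s['tool_pos'],s['width'],s['wrist_force'])
im=snapshot("wrist");t=snapshot("top");sc=snapshot("scene")
c=cam("wrist",s)
st=np.array([.464,.1088]);a=np.radians(2.4);R=np.array([[np.cos(a),-np.sin(a)],[np.sin(a),np.cos(a)]])
k=4
w=cv2.resize(im[100:200,190:310],None,fx=k,fy=k,interpolation=cv2.INTER_CUBIC)
for hx,hy,z,col in((.015,.011,.103,(255,255,0)),(.018,.015,.057,(255,0,255)),(.037,.025,.052,(0,255,0))):
    b=np.array([[*(st+R@np.array(q)),z] for q in((-hx,-hy),(hx,-hy),(hx,hy),(-hx,hy))])
    cv2.polylines(w,[np.int32((proj(c,b)-[190,100]+.5)*k)],True,col,1)
S=cv2.resize(sc[120:270,120:420],None,fx=1.0667,fy=1.0667)
T=cv2.resize(t[120:270,110:400],(320,165))
out=np.zeros((400,800,3),np.uint8);out[:,:480]=w;out[:160,480:]=S[:160,:320];out[200:365,480:]=T
cv2.imwrite("pics/fin.png",out)
```

```text
22.425 [0.46336071 0.10623533 0.25126913] 0.06488547870663733 [ 0.01798649  0.66074093 -0.50381945]
```

View pics/fin.png

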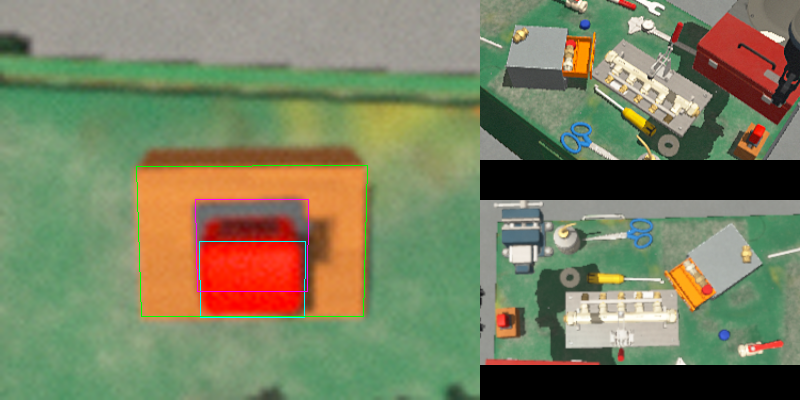

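The hook sits on the seated-pose overlay, at (252,278), and the tray is out, at (690,285) in the top inset. The cap, valve, nipple and oil can look undisturbed.

```bash
python3 -c "
from cell import *
print(hand_in())"
```

```text
the job is handed in; nothing more can be done
None
```

I drew the tray out through the catch to its hard stop, held it there at about 13 N for a second, put the hook back fully down in its stand, and handed the job in at about 22.6 s. The highest pull I read was 13.4 N (about 17 N counting the vertical load), though force was only sampled at the end of each move call.

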